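# Bring the paint trolley to its mark

## Robot

A 6-joint arm with a two-finger parallel gripper is mounted at the origin on the work surface. World frame = base frame: x ahead of the robot, y to its left, z up, the work surface at z = 0. Lengths are in m, angles in rad, forces in N, time in s.
With the tool pointing down it reaches from about 0.425 to 0.95 m from the base axis. Payload 3.5 kg.
Tool frame: the origin (TCP) lies at the very end of the fingers, on their centre line; the grasp point (between the pads) lies 19 mm behind it; x points along the fingers, z is the direction in which the jaws open and shut, and the axes are right-handed (so a half turn about x gives the same grasp; the last joint's range is limited). The gripper opens to 85 mm and grips with 20 to 120 N. Pads are 22 mm wide; open, the fingers measure 114 mm over their backs; the gripper's body (76 mm by 85 mm) begins 54 mm behind the grasp point. The pads swing forward as they close: fully open they stand 13 mm farther back than shut.
Start: joints at [-1.347, 0.286, 1.577, -0, 1.279, -0.15], TCP at [0.247, -0.628, 0.231] pointing down, gripper open.
Joint ranges: [-2.77, 2.77], [-0.9, 2.22], [0.21, 2.48], [-1.53, 4.67], [0.24, 2.81], [-2.84, 2.84]. Speed limits (rad/s): [2.79, 2.79, 3.14, 3.14, 3.14, 3.14].

## Interface

Orientations are given as a unit quaternion [x, y, z, w].
In Python, from plant import ctrl, cams gives the robot as it stands.
- The arm moves only by the tool play_rows, never from a script. Its argument "rows" is a list of rows, each a list of 3 entries, a list of its own where there are three numbers: the opening in per cent of the stroke, from 0 (shut) to 100 (fully open), then the shift along the tool's x, y, z in units of 0.3 m (1.0 is 0.3 m), then the turn, a rotation vector about the tool's x, y, z in units of pi/2 rad (1.0 is pi/2 rad). A call has 1 to 10 rows; each row is the pose to reach, as a shift and turn from the pose commanded when the call began, along the tool's axes at that moment; what a row does not reach only later rows make up. A row lasts 1/12 s, in which the tool goes at most 41.7 mm and 7.16 degrees, less where a joint would pass 70% of its speed; a pose out of reach is approached as far as the arm can. A call with a number of a shift or a turn outside -1 to 1 is refused whole. A call with a gripper value outside its range is refused whole. The fingers move at their own pace and stop on an object; "force" is the grip in N (left out, the last holds). Time passes only in rows, so rows that repeat a pose let the fingers close. It gives the time, the measured TCP pose, the force and the opening at its end, in the units of the state.
- ctrl.get_state(): the state, without advancing time (a new reading comes with each control period).
- cams.read_camera(name): name is "side" or "top" or "wrist"; returns a dict with "color" (420x560x3 uint8, red, green, blue), "fx", "fy", "cx", "cy" (pixels), "view" (4x4, takes a point from world to camera coordinates). Camera axes: x right, y down, z forward; pixel columns grow to the right and rows downward; lengths in m; the calibration is good to about 2 mm. The wrist camera is an equidistant fisheye: a pixel r from the principal point sees the ray r / f radians off the axis. A picture is of the moment at which its call begins. There is no depth.
- ctrl.sign_off(): hands the job in, once; it reports no verdict.
The state is a dict: "time": time; "qpos": joint angles; "dq": joint speeds; "joint_efforts": joint torques, N m; "eef_pos": TCP position; "tcp_rot": TCP orientation; "contact_force": force on the tool from outside, world axes, zero at the start; "wrist_torque": the same for the moment, N m; "opening": opening from 0.0 (shut) to 1.0 (fully open).
Only numpy, scipy, OpenCV 4.12 (cv2) and the standard library are available. Lean on these libraries where they do the work, as an engineer would, in place of code of your own. Each camera call takes 0.05 s, during which the arm holds its last target. There are 200 camera calls.

## Task

Send the heavy paint trolley along its rail until its pointer tab stands level with the ridge of the wooden mark post beside the rail, and leave it there at rest with the hand withdrawn. Work only with the hand in the open bay, pushing and braking on the two sprung rubber pads; keep off the paint racks and the bridge plate, go gently enough that the open paint does not slop (well under 0.25 m/s), and never let the trolley run into the end stop behind the mark. Leave the tape, phone and palette where they are.

Things in the scene. Friction and masses are not known exactly. Their poses are not given: they have to be found in the camera images.
- rail: Plywood rail bed 110 x 990 mm with two aluminium tracks, fixed on the table, lying along its own y axis. Origin: under the middle of the rail, on the table; z up. A wooden end stop 100 mm wide and 75 mm high stands on it, face at y = +450 mm; at the -y end is a lower block.
- carriage (a joint): Trolley travel in m along the rail's +y: 0 at the rear, 0.40 where its front rack strikes the end stop. Two paint racks joined by a bridge plate, 500 mm long, rolling nearly freely: mass 3.2 kg nominal (actual 0.75 to 1.3 times), drag 0.8 N per m/s plus 0.012 N dry friction: speed dies away over about 4 s. Bay centre and pointer tab at y = joint - 0.20 m in the rail's frame; bay centre at x = 0.
- pointer (a point): Tip of the plywood pointer tab (12 mm wide along the rail, 40 mm above the table) that sticks out of the middle of the trolley to the rail's +x side, 84 mm from the rail's centre line. The bay centre is level with it.
- mark: Wooden mark post 40 x 50 mm and 44 mm high, fixed beside the rail on its +x side, about parallel to the rail; a dark ridge 8 mm wide runs across its top along its x axis, towards the rail. Origin: on the table under the line of the ridge (y = 0 is the ridge).
- pad_front_face (a point): Middle of the face of the front pad, 75 mm above the table: black rubber plate 106 mm wide, standing from 43 to 95 mm height, facing the bay; free, its face is 120 mm on the +y side of the bay centre. Pushed towards +y it drives the trolley forward.
- pad_rear_face (a point): The same for the rear pad, face 120 mm on the -y side of the bay centre: the bay is 240 mm long between the pads, 100 mm wide and open above and at both sides. Pressing it towards -y brakes the trolley.
- pad_front (a joint): Compression of the front pad in m: 0 free, at most 0.022; spring of 80 N/m, light damping (0.6 N per m/s), no preload: it gives the push back if merely run into.
- pad_rear (a joint): Compression of the rear pad in m: the same spring as the front pad.
- rack_front (a point): Middle of the shelf of the front paint rack, 70 mm above the table: plywood rack 130 mm wide and 100 mm long, 150 to 250 mm on the +y side of the bay centre, with open paint pots up to 98 mm high that begin 24 mm back from its bay edge. Not to be touched. Nor is the bridge plate, the floor of the bay: plywood 100 mm wide, top 40 mm above the table.
- rack_rear (a point): The same for the rear paint rack, 150 to 250 mm on the -y side of the bay centre. Not to be touched.
- tape: Roll of yellow tape lying flat, 90 mm across, 24 mm high, beyond the rail; leave alone. Origin: centre of its underside.
- phone: Black phone lying flat, 75 x 155 x 9 mm, beyond the rail; leave alone. Origin: centre of its underside.
- palette: White round palette dish, 110 mm across, 18 mm high, beyond the rail; leave alone. Origin: centre of its underside.
Things that resemble listed ones, but are neither listed nor needed, are in the scene too. Of the things shaped like the mark, the wooden one is meant.

How it is judged:
By the outcome, as a careful person would: the job done as asked, in the order asked, and still so for the second after the job is handed in, with the robot touching nothing.
It also fails if it takes over 38 s, if anything falls off the work surface, if the arm or the gripper's body presses on something with over 40 N, if the wrist force passes 120 N, or if a joint passes its speed limit or range.

## Working session

There is one attempt and no reset: what is moved stays moved. The work goes in short steps, Python scripts to look and compute and a tool call to move; the robot and the scene stay as the last step left them, time stands still between calls to the robot, and variables do not carry over. Pictures are saved under pics/ and viewed, about 8 in all and at most 12, crops included, and the job is handed in when it is done.

Besides the shell and the picture viewer there is one more tool, called after "Call:" as name(argument=value, ...), one argument or row to a line, values as JSON. play_rows: Moves the arm, as the interface text tells. Shifts and turns lie within -1 to 1; 1 stands for 0.3 m of shift or pi/2 rad of turn. Its arguments: {"type":"object","properties":{"rows":{"type":"array"},"force":{"type":"number"}},"required":["rows"]}

```bash
mkdir -p pics; ls; python3 - <<'E'
from plant import ctrl,cams
import cv2,numpy as np
for n in("top","side"):
    d=cams.read_camera(n); cv2.imwrite(f"pics/{n}0.png",d["color"][:,:,::-1]); print(n,d["fx"],d["fy"],d["cx"],d["cy"],np.round(d["view"],4).tolist())
print(ctrl.get_state())
E
```

```text
pics
top 410.35467643247694 410.35467643247694 279.83974322133344 199.53745439629301 [[-0.0255, -0.9993, -0.0268, -0.0641], [-0.9892, 0.0291, -0.1437, 0.5936], [0.1444, 0.0228, -0.9893, 0.9378], [0.0, 0.0, 0.0, 1.0]]
side 400.0715017462676 400.0715017462676 280.320009156447 205.248110406825 [[-0.8815, -0.4721, 0.0095, 0.4498], [-0.2956, 0.536, -0.7908, 0.2841], [0.3683, -0.6999, -0.612, 0.7698], [0.0, 0.0, 0.0, 1.0]]
{'time': 0.1, 'qpos': array([-1.34694864e+00,  2.87109463e-01,  1.57803727e+00,  1.61228841e-05,
        1.27860456e+00, -1.50028544e-01]), 'dq': array([ 0.0001861 , -0.00356727, -0.00571443, -0.00056536,  0.00013376,
        0.00038112]), 'joint_efforts': array([ 1.49052732e-03, -4.07289040e+01, -2.93699849e+01, -1.08866918e-04,
        3.37820100e-03,  1.74717798e-05]), 'eef_pos': array([ 0.24640723, -0.62777639,  0.23006029]), 'tcp_rot': array([ 0.39888784,  0.58476879, -0.39784108,  0.5836578 ]), 'contact_force': array([-0.24982857,  0.15220796, -0.19321551]), 'wrist_torque': array([-0.0198767 , -0.01587514,  0.01457654]), 'opening': 1.000781787313265}
```

View pics/top0.png

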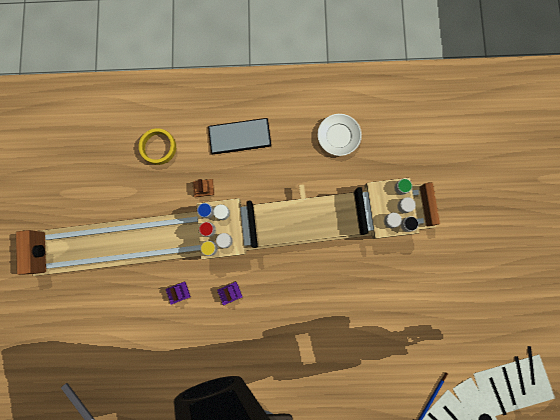

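View pics/side0.png

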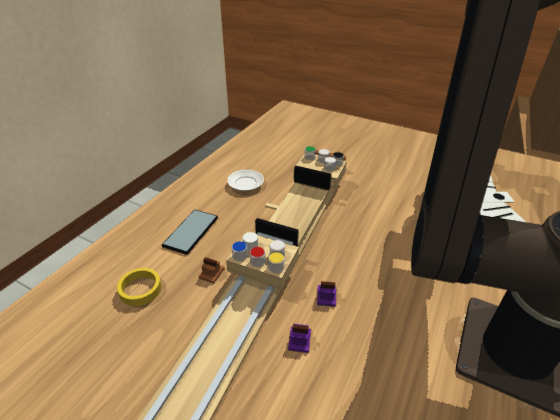

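Top view: trolley with its pointer tab at (302,190). Candidates shaped like the mark are the brown wooden one at (204,187), and purple ones at (178,293) and (230,293). The wooden one on the pointer's side fits. I'll confirm it in a crop.

```bash
cat > h.py <<'E'
import numpy as np,cv2
from plant import ctrl,cams
def ray(d,u,v,z):
    R=np.array(d["view"])[:3,:3];t=np.array(d["view"])[:3,3]
    o=-R.T@t; r=R.T@np.array([(u-d["cx"])/d["fx"],(v-d["cy"])/d["fy"],1]); return o+r*(z-o[2])/r[2]
def proj(d,p):
    q=np.array(d["view"])[:3,:3]@p+np.array(d["view"])[:3,3]; return np.array([d["fx"]*q[0]/q[2]+d["cx"],d["fy"]*q[1]/q[2]+d["cy"]])
E
python3 - <<'E'
from h import *
im=cv2.imread("pics/top0.png")
a=cv2.resize(im[170:260,180:320],None,fx=5,fy=5,interpolation=cv2.INTER_CUBIC)
cv2.imwrite("pics/c1.png",a)
b=cv2.resize(im[170:260,310:450],None,fx=5,fy=5,interpolation=cv2.INTER_CUBIC)
cv2.imwrite("pics/c2.png",b)
E
```

```text
(no output)
```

View pics/c1.png

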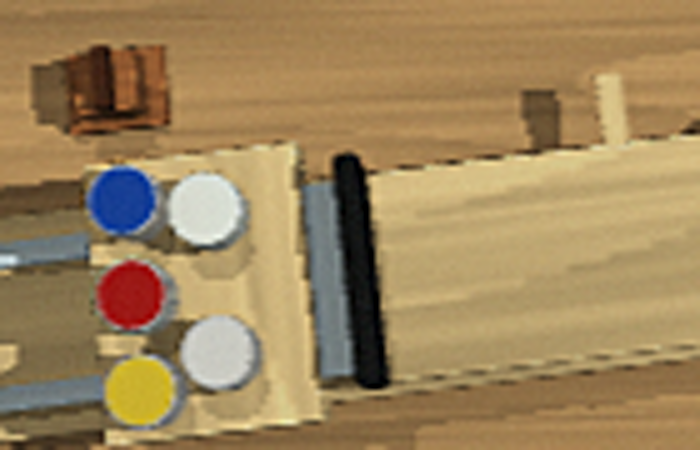

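View pics/c2.png

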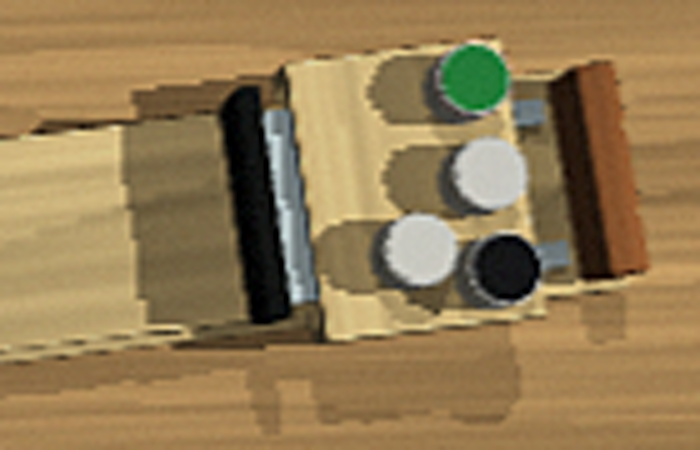

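```bash
python3 - <<'E'
from h import *
d=cams.read_camera("top"); s=cams.read_camera("side")
R=np.array(d["view"]);print("cam",-R[:3,:3].T@R[:3,3])
c1=lambda x,y,z:ray(d,180+(x+.5)/5-.5,170+(y+.5)/5-.5,z)
c2=lambda x,y,z:ray(d,310+(x+.5)/5-.5,170+(y+.5)/5-.5,z)
f1,f2=c1(297,143,.07),c1(322,420,.07); r1,r2=c2(285,65,.07),c2(325,340,.07)
fm,rm=(f1+f2)/2,(r1+r2)/2
print(f1,f2,r1,r2,np.linalg.norm(f1-f2),np.linalg.norm(fm-rm))
e=(fm-rm);e/=np.linalg.norm(e);print("dir",e,np.arctan2(-e[0],e[1]),"centre",(fm+rm)/2)
c=(fm+rm)/2; n=np.array([e[1],-e[0],0])
tip=c1(608,75,.04);print("tip",tip,(tip-c)@e,(tip-c)@n)
for x in(80,103,125): m=c1(x,90,.044);print("mark",x,m,(m-c)@e,(m-c)@n)
# end stop top face edge, z=.075
for u,v in((44,232),(46,271)): q=ray(d,u,v,.075);print("stop",q,(q-c)@e,(q-c)@n)
im=s["color"][:,:,::-1]
a=cv2.resize(im[250:290,190:235],None,fx=8,fy=8,interpolation=cv2.INTER_CUBIC)
t=d["color"][:,:,::-1][172:204,186:226]
b=cv2.resize(t,None,fx=10,fy=10,interpolation=cv2.INTER_CUBIC)
w=cams.read_camera("wrist");print(w["fx"],w["cx"],w["cy"],np.round(w["view"],3).tolist())
cv2.imwrite("pics/w0.png",w["color"][:,:,::-1])
h=max(a.shape[0],b.shape[0]);o=np.zeros((h,a.shape[1]+b.shape[1],3),np.uint8);o[:a.shape[0],:a.shape[1]]=a;o[:b.shape[0],a.shape[1]:]=b
cv2.imwrite("pics/m.png",o)
E
```

```text
cam [ 0.45011805 -0.10268507  1.01131874]
[0.59348343 0.01395532 0.07      ] [0.46540288 0.00394377 0.07      ] [ 0.62132336 -0.2831966   0.07      ] [ 0.49378535 -0.29420012  0.07      ] 0.12847123814865324 0.29897242508820887
dir [-0.09402607  0.99556974  0.        ] 0.09416516509974589 centre [ 0.54349875 -0.13987441  0.07      ]
tip [ 0.626668   -0.13249681  0.04      ] -0.00047516133071904887 0.08349446865522792
mark 80 [0.62631999 0.12160451 0.044     ] 0.25253314030779705 0.10704014568380552
mark 103 [0.62598417 0.11047715 0.044     ] 0.24148665164348138 0.10565955340849748
mark 125 [0.62566314 0.09983996 0.044     ] 0.23092677714917656 0.10433977826563648
stop [0.52691951 0.46701359 0.075     ] 0.6057582046296568 0.040557500699263935
stop [0.43763156 0.45717227 0.075     ] 0.6043558779951097 -0.04926021954342619
325.19226210127806 283.453781024523 210.6975077750923 [[0.365, -0.931, -0.002, -0.674], [-0.88, -0.345, 0.326, -0.041], [-0.304, -0.117, -0.945, 0.381], [0.0, 0.0, 0.0, 1.0]]
```

View pics/m.png

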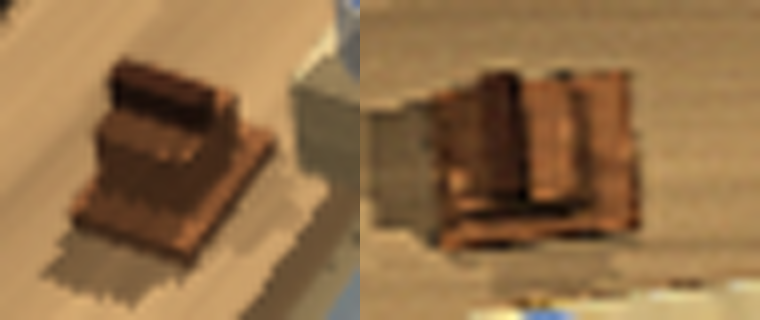

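The side and top crops show the brown wooden stepped block. Its dark ridge appears at top-image pixel about (200,186), on the pointer's side of the rail, so this is the mark. The ridge is about 0.243 m ahead of the pointer. Next I'll work out the approach.

```bash
cat >> h.py <<'E'
from scipy.spatial.transform import Rotation as Ro
E_=np.array([-.0940,.9956,0.]); N_=np.array([.9956,.0940,0.]); C0=np.array([.5435,-.1399,0])
def units(target):
    """target shift & turn, hand level, jaws along the rail"""
    s=ctrl.get_state(); R=Ro.from_quat(s["tcp_rot"])
    best=None
    for sg in(1,-1):
        X=np.array([0,0,-1.]);Z=sg*E_;Y=np.cross(Z,X)
        rv=(R.inv()*Ro.from_matrix(np.c_[X,Y,Z])).as_rotvec()
        if best is None or np.linalg.norm(rv)<np.linalg.norm(best): best=rv
    M=R.as_matrix()
    print("axes x,y,z:",np.round(M.T,3).tolist()); print("shift u",np.round(M.T@(np.array(target)-s["eef_pos"])/.3,3),"turn u",np.round(best/(np.pi/2),3), "pos",np.round(s["eef_pos"],4))
E
python3 - <<'E'
from h import *
units([.5435-.094*0,-.14,.23])
E
```

```text
axes x,y,z: [[-0.0, 0.001, -1.0], [0.931, 0.365, 0.0], [0.365, -0.931, -0.001]]
shift u [ 0.004  1.516 -1.153] turn u [ 0.178 -0.001  0.   ] pos [ 0.2464 -0.6281  0.2307]
```

Call:
play_rows(
  rows=[
    [100,[0,0.06,-0.045],[0.02,0,0]],
    [100,[0,0.16,-0.12],[0.05,0,0]],
    [100,[0,0.26,-0.2],[0.08,0,0]],
    [100,[0,0.36,-0.275],[0.11,0,0]],
    [100,[0,0.46,-0.35],[0.14,0,0]],
    [100,[0,0.56,-0.425],[0.16,0,0]],
    [100,[0,0.66,-0.5],[0.178,0,0]],
    [100,[0,0.76,-0.58],[0.178,0,0]],
    [100,[0,0.86,-0.655],[0.178,0,0]],
    [100,[0,0.96,-0.73],[0.178,0,0]],
  ],
)

```text
time: 1.08
eef_pos: [0.4352, -0.3176, 0.2314]
tcp_rot: [0.476, 0.523, -0.476, 0.523]
contact_force: [0.4, -0.1, -0.1]
opening: 0.997
```

```bash
python3 - <<'E'
from h import *
units([.5435,-.14,.23])
E
```

```text
axes x,y,z: [[0.0, -0.0, -1.0], [0.996, 0.094, 0.0], [0.094, -0.996, 0.0]]
shift u [ 0.005  0.415 -0.555] turn u [-0.  0. -0.] pos [ 0.4352 -0.3176  0.2314]
```

Call:
play_rows(
  rows=[
    [100,[0,0.03,-0.05],[0,0,0]],
    [100,[0,0.09,-0.15],[0,0,0]],
    [100,[0,0.16,-0.26],[0,0,0]],
    [100,[0,0.23,-0.37],[0,0,0]],
    [100,[0,0.3,-0.48],[0,0,0]],
    [100,[0,0.37,-0.58],[0,0,0]],
    [100,[0,0.415,-0.65],[0,0,0]],
    [100,[0.06,0.415,-0.69],[0,0,0]],
    [100,[0.15,0.415,-0.69],[0,0,0]],
    [100,[0.25,0.415,-0.69],[0,0,0]],
  ],
)

```text
time: 1.92
eef_pos: [0.5406, -0.1007, 0.1574]
tcp_rot: [0.476, 0.522, -0.475, 0.525]
contact_force: [1.0, 0.5, -0.4]
opening: 0.997
```

Call:
play_rows(
  rows=[
    [100,[0.1,0,0],[0,0,0]],
    [100,[0.18,0,0],[0,0,0]],
    [100,[0.25,0,0],[0,0,0]],
    [100,[0.3,0,0],[0,0,0]],
    [100,[0.32,0,0],[0,0,0]],
  ],
)

```text
time: 2.33
eef_pos: [0.5372, -0.1008, 0.0574]
tcp_rot: [0.475, 0.525, -0.477, 0.521]
contact_force: [-1.1, 0.4, -1.3]
opening: 0.998
```

```bash
python3 - <<'E'
from h import *
units([.5435,-.14,.06])
t=cams.read_camera("top")["color"][:,:,::-1]; w=cams.read_camera("wrist")["color"][:,:,::-1]
a=cv2.resize(t[140:280,170:450],None,fx=2,fy=2,interpolation=cv2.INTER_CUBIC)
o=np.vstack([a[:280],cv2.resize(w,(560,420))[80:400]]);cv2.imwrite("pics/t2.png",o)
E
```

```text
axes x,y,z: [[-0.005, 0.002, -1.0], [0.996, 0.094, -0.005], [0.094, -0.996, -0.002]]
shift u [-0.009  0.009  0.132] turn u [ 0.    -0.001  0.003] pos [ 0.5372 -0.1008  0.0574]
```

View pics/t2.png

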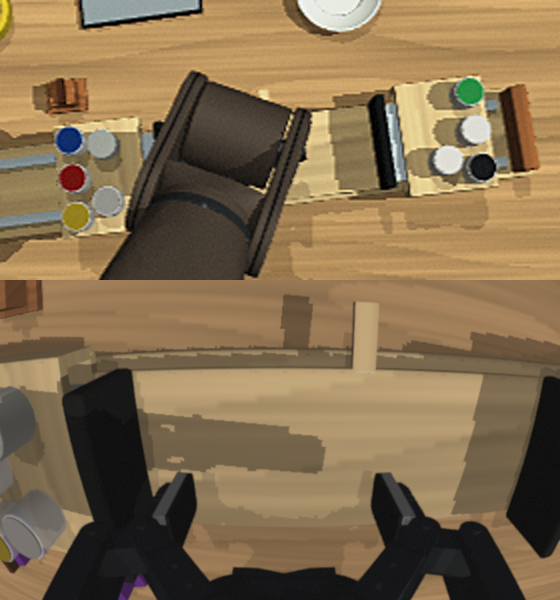

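The wrist picture shows the tab (near 366,22 in the lower half), both pads, and the fingers in the bay clear of everything. I'll track the trolley with the pot blobs in the top camera.

```bash
cat >> h.py <<'E'
def blobs(im):
    h=cv2.cvtColor(im,cv2.COLOR_BGR2HSV).astype(int);H,S,V=h[...,0],h[...,1],h[...,2];out={}
    ok=(S>160)&(V>70); yy,xx=np.mgrid[:im.shape[0],:im.shape[1]]
    for n,m in dict(red=((H<5)|(H>175)),blue=(H>105)&(H<125),green=(H>50)&(H<80)).items():
        k=(m&ok&(yy>160)&(yy<280)).astype(np.uint8)
        c,l,st,ce=cv2.connectedComponentsWithStats(k)
        if c>1:
            i=1+np.argmax(st[1:,4]); out[n]=(ce[i],st[i,4])
    return out
def track(save=None):
    s=ctrl.get_state();d=cams.read_camera("top"); im=np.ascontiguousarray(d["color"][:,:,::-1]); a=blobs(cv2.imread("pics/top0.png"));b=blobs(im)
    r={n:(round(float((ray(d,*b[n][0],.098)-ray(d,*a[n][0],.098))@E_),4),int(b[n][1]),int(a[n][1])) for n in a if n in b}
    print("t %.2f"%s["time"],"hand %.4f %.4f z %.4f"%((s["eef_pos"]-C0)@E_,(s["eef_pos"]-C0)@N_,s["eef_pos"][2]),r,"F",np.round(s["contact_force"]@E_,2))
    if save: cv2.imwrite(save,im)
E
python3 -c "from h import *;track()"
```

```text
t 2.43 hand 0.0390 -0.0016 z 0.0591 {'red': (-0.0004, 120, 126), 'blue': (-0.0006, 119, 125), 'green': (0.0001, 116, 115)} F -0.25
```

Call:
play_rows(
  rows=[
    [100,[0,0,-0.006],[0,0,0]],
    [100,[0,0,-0.02],[0,0,0]],
    [100,[0,0,-0.034],[0,0,0]],
    [100,[0,0,-0.048],[0,0,0]],
    [100,[0,0,-0.062],[0,0,0]],
    [100,[0,0,-0.076],[0,0,0]],
    [100,[0,0,-0.09],[0,0,0]],
    [100,[0,0,-0.104],[0,0,0]],
  ],
)

```text
time: 3.15
eef_pos: [0.5362, -0.07, 0.0604]
tcp_rot: [0.476, 0.523, -0.476, 0.523]
contact_force: [0.3, -0.8, 1.1]
opening: 1.0
```

```bash
python3 -c "from h import *;track()"
```

```text
t 3.15 hand 0.0703 -0.0007 z 0.0604 {'red': (0.0006, 124, 126), 'blue': (0.0011, 120, 125), 'green': (0.0008, 120, 115)} F -0.8
```

Call:
play_rows(
  rows=[
    [100,[0,0,-0.018],[0,0,0]],
    [100,[0,0,-0.032],[0,0,0]],
    [100,[0,0,-0.046],[0,0,0]],
    [100,[0,0,-0.06],[0,0,0]],
    [100,[0,0,-0.074],[0,0,0]],
    [100,[0,0,-0.088],[0,0,0]],
    [100,[0,0,-0.102],[0,0,0]],
  ],
)

```text
time: 3.78
eef_pos: [0.5331, -0.0394, 0.0602]
tcp_rot: [0.476, 0.523, -0.476, 0.523]
contact_force: [0.0, -0.3, -0.1]
opening: 0.999
```

```bash
python3 -c "from h import *;track()"
```

```text
t 3.78 hand 0.1010 -0.0009 z 0.0602 {'red': (0.0433, 123, 126), 'blue': (0.044, 125, 125), 'green': (0.0433, 118, 115)} F -0.26
```

Call:
play_rows(
  rows=[
    [100,[0,0,-0.014],[0,0,0]],
    [100,[0,0,-0.028],[0,0,0]],
    [100,[0,0,-0.042],[0,0,0]],
    [100,[0,0,-0.056],[0,0,0]],
    [100,[0,0,-0.07],[0,0,0]],
    [100,[0,0,-0.084],[0,0,0]],
  ],
)

```text
time: 4.33
eef_pos: [0.5309, -0.0145, 0.0603]
tcp_rot: [0.476, 0.523, -0.476, 0.523]
contact_force: [0.5, 0.0, 1.1]
opening: 1.001
```

```bash
python3 -c "from h import *;track()"
```

```text
t 4.33 hand 0.1260 -0.0008 z 0.0603 {'red': (0.0849, 121, 126), 'blue': (0.0853, 123, 125), 'green': (0.0856, 121, 115)} F -0.03
```

Call:
play_rows(
  rows=[
    [100,[0,0,-0.014],[0,0,0]],
    [100,[0,0,-0.028],[0,0,0]],
    [100,[0,0,-0.042],[0,0,0]],
    [100,[0,0,-0.056],[0,0,0]],
    [100,[0,0,-0.07],[0,0,0]],
    [100,[0,0,-0.084],[0,0,0]],
    [100,[0,0,-0.098],[0,0,0]],
    [100,[0,0,-0.112],[0,0,0]],
    [100,[0,0,-0.126],[0,0,0]],
    [100,[0,0,-0.14],[0,0,0]],
  ],
)

```text
time: 5.22
eef_pos: [0.527, 0.0273, 0.0604]
tcp_rot: [0.476, 0.523, -0.476, 0.523]
contact_force: [-0.6, -0.2, -1.3]
opening: 0.995
```

```bash
python3 -c "from h import *;track()"
```

```text
t 5.22 hand 0.1680 -0.0007 z 0.0604 {'red': (0.1379, 124, 126), 'blue': (0.1379, 121, 125), 'green': (0.138, 117, 115)} F -0.15
```

Call:
play_rows(
  rows=[
    [100,[0,0,-0.012],[0,0,0]],
    [100,[0,0,-0.024],[0,0,0]],
    [100,[0,0,-0.036],[0,0,0]],
    [100,[0,0,-0.048],[0,0,0]],
    [100,[0,0,-0.06],[0,0,0]],
    [100,[0,0,-0.07],[0,0,0]],
    [100,[0,0,-0.08],[0,0,0]],
    [100,[0,0,-0.09],[0,0,0]],
    [100,[0,0,-0.1],[0,0,0]],
    [100,[0,0,-0.11],[0,0,0]],
  ],
)

```text
time: 6.1
eef_pos: [0.5239, 0.06, 0.0603]
tcp_rot: [0.476, 0.523, -0.476, 0.523]
contact_force: [-0.9, 0.7, -0.1]
opening: 0.995
```

Call:
play_rows(
  rows=[
    [100,[0,0,-0.01],[0,0,0]],
    [100,[0,0,-0.02],[0,0,0]],
    [100,[0,0,-0.03],[0,0,0]],
    [100,[0,0,-0.04],[0,0,0]],
    [100,[0,0,-0.05],[0,0,0]],
    [100,[0,0,-0.06],[0,0,0]],
    [100,[0,0,-0.065],[0,0,0]],
    [100,[0,0,-0.07],[0,0,0]],
    [100,[0,0,-0.075],[0,0,0]],
    [100,[0,0,-0.08],[0,0,0]],
  ],
)

```text
time: 6.93
eef_pos: [0.5216, 0.0837, 0.0603]
tcp_rot: [0.476, 0.523, -0.476, 0.523]
contact_force: [-0.1, -0.4, -0.7]
opening: 0.998
```

```bash
python3 - <<'E'
from h import *
track()
cv2.imwrite("pics/w3.png",cams.read_camera("wrist")["color"][:,:,::-1])
E
```

```text
t 6.93 hand 0.2247 -0.0008 z 0.0603 {'red': (0.2011, 123, 126), 'blue': (0.2015, 120, 125), 'green': (0.2013, 119, 115)} F -0.37
```

View pics/w3.png

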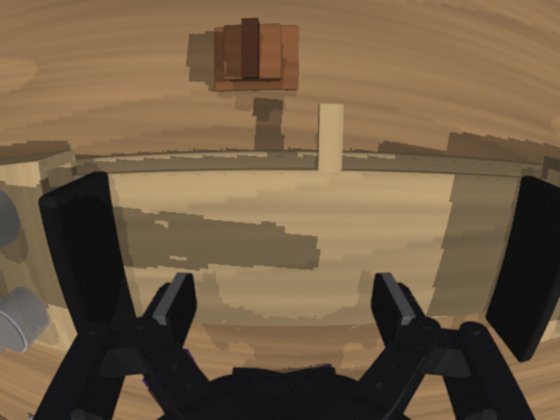

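The wrist view shows the dark ridge at columns 242-259 and the tab tip at (331,103). The trolley is slowing and has about 40 mm to go.

```bash
cat >> h.py <<'E'
def wray(d,u,v,z):
    R=np.array(d["view"])[:3,:3];t=np.array(d["view"])[:3,3];o=-R.T@t
    a=np.array([(u-d["cx"])/d["fx"],(v-d["cy"])/d["fy"]]);r=np.linalg.norm(a)
    q=R.T@np.array([*(a/r*np.sin(r)),np.cos(r)]); return o+q*(z-o[2])/q[2]
E
python3 - <<'E'
from h import *
d=cams.read_camera("wrist");track()
f=lambda u,v,z:np.round([(wray(d,u,v,z)-C0)@E_,(wray(d,u,v,z)-C0)@N_],4)
for n,p in dict(tip=(331,103,.04),ridge_near=(250.5,76,.044),ridge_far=(250.5,18,.044)).items():print(n,f(*p))
E
```

```text
t 7.08 hand 0.2247 -0.0008 z 0.0603 {'red': (0.2046, 125, 126), 'blue': (0.2053, 118, 125), 'green': (0.2052, 116, 115)} F -0.07
tip [0.2021 0.0847]
ridge_near [0.2412 0.0977]
ridge_far [0.2411 0.1269]
```

Call:
play_rows(
  rows=[
    [100,[0,0,-0.005],[0,0,0]],
    [100,[0,0,-0.01],[0,0,0]],
    [100,[0,0,-0.015],[0,0,0]],
    [100,[0,0,-0.02],[0,0,0]],
    [100,[0,0,-0.025],[0,0,0]],
    [100,[0,0,-0.03],[0,0,0]],
    [100,[0,0,-0.035],[0,0,0]],
    [100,[0,0,-0.04],[0,0,0]],
    [100,[0,0,-0.045],[0,0,0]],
    [100,[0,0,-0.05],[0,0,0]],
  ],
)

```text
time: 7.97
eef_pos: [0.5202, 0.0987, 0.0603]
tcp_rot: [0.476, 0.523, -0.476, 0.523]
contact_force: [-0.7, -0.9, 0.3]
opening: 1.006
```

```bash
python3 -c "from h import *;track()"
```

```text
t 7.97 hand 0.2398 -0.0008 z 0.0603 {'red': (0.2216, 122, 126), 'blue': (0.2221, 120, 125), 'green': (0.2219, 117, 115)} F -0.86
```

Call:
play_rows(
  rows=[
    [100,[0,0,-0.01],[0,0,0]],
    [100,[0,0,-0.02],[0,0,0]],
    [100,[0,0,-0.03],[0,0,0]],
    [100,[0,0,-0.04],[0,0,0]],
    [100,[0,0,-0.05],[0,0,0]],
    [100,[0,0,-0.06],[0,0,0]],
    [100,[0,0,-0.07],[0,0,0]],
    [100,[0,0,-0.08],[0,0,0]],
    [100,[0,0,-0.09],[0,0,0]],
    [100,[0,0,-0.1],[0,0,0]],
  ],
)

```text
time: 8.85
eef_pos: [0.5174, 0.1288, 0.0603]
tcp_rot: [0.476, 0.523, -0.476, 0.523]
contact_force: [-0.6, 1.3, -0.1]
opening: 1.001
```

Call:
play_rows(
  rows=[
    [100,[0,0,-0.01],[0,0,0]],
    [100,[0,0,-0.02],[0,0,0]],
    [100,[0,0,-0.03],[0,0,0]],
    [100,[0,0,-0.035],[0,0,0]],
    [100,[0,0,-0.04],[0,0,0]],
    [100,[0,0,-0.04],[0,0,0]],
    [100,[0,0,-0.04],[0,0,0]],
    [100,[0,0,-0.04],[0,0,0]],
    [100,[0,0,-0.04],[0,0,0]],
    [100,[0,0,-0.04],[0,0,0]],
  ],
)

```text
time: 9.68
eef_pos: [0.5163, 0.1403, 0.0603]
tcp_rot: [0.476, 0.523, -0.476, 0.523]
contact_force: [-0.2, -1.0, -0.1]
opening: 1.002
```

```bash
python3 -c "from h import *;track()"
```

```text
t 9.68 hand 0.2815 -0.0008 z 0.0603 {'red': (0.244, 45, 126), 'blue': (0.2379, 118, 125), 'green': (0.237, 120, 115)} F -0.99
```

Call:
play_rows(
  rows=[
    [100,[0,0,0],[0,0,0]],
    [100,[0,0,0],[0,0,0]],
    [100,[0,0,0],[0,0,0]],
    [100,[0,0,0],[0,0,0]],
    [100,[0,0,0],[0,0,0]],
    [100,[0,0,0],[0,0,0]],
    [100,[0,0,0],[0,0,0]],
    [100,[0,0,0],[0,0,0]],
    [100,[0,0,0],[0,0,0]],
    [100,[0,0,0],[0,0,0]],
  ],
)

```text
time: 10.57
eef_pos: [0.5163, 0.1404, 0.0603]
tcp_rot: [0.476, 0.523, -0.476, 0.523]
contact_force: [-0.4, 0.2, -0.8]
opening: 1.0
```

```bash
python3 - <<'E'
from h import *
track()
d=cams.read_camera("wrist");im=d["color"][:,:,::-1];cv2.imwrite("pics/w4.png",cv2.resize(im[0:180,180:380],None,fx=3,fy=3,interpolation=cv2.INTER_CUBIC))
np.savez("w4.npz",**d)
E
```

```text
t 10.57 hand 0.2816 -0.0008 z 0.0603 {'red': (0.2444, 57, 126), 'blue': (0.2387, 122, 125), 'green': (0.2382, 118, 115)} F 0.22
```

View pics/w4.png

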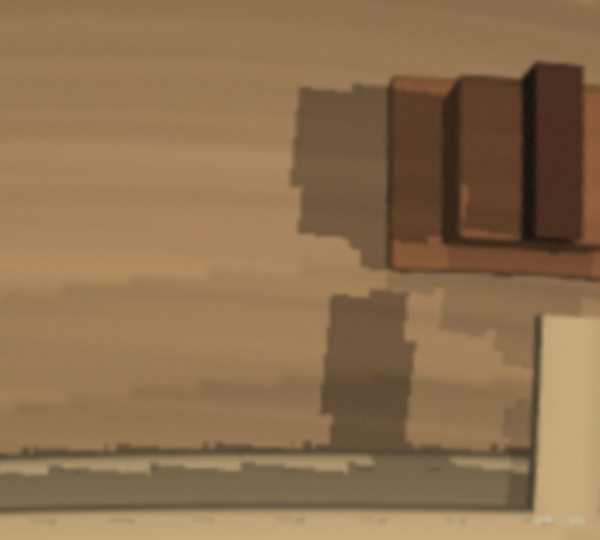

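Crop: ridge top near end at crop (559,238), tab left edge at 541 and its right edge cut off. I'll measure the tab edges numerically.

```bash
python3 - <<'E'
from h import *
d=dict(np.load("w4.npz")); g=d["color"].astype(int)
f=lambda u,v,z:np.round([(wray(d,u,v,z)-C0)@E_,(wray(d,u,v,z)-C0)@N_],4)
for v in (108,112,125): print(v,g[v,354:392,2].tolist())
for v in (30,50,75): print(v,g[v,348:382,0].tolist())
for n,p in dict(tipL=(360.3,106,.04),ridge=(366.2,78,.044),ridgefar=(366.2,24,.044)).items():print(n,f(*p))
E
```

```text
108 [76, 76, 77, 73, 57, 53, 78, 110, 121, 121, 122, 122, 123, 123, 123, 124, 124, 125, 123, 124, 124, 124, 122, 121, 121, 118, 118, 117, 115, 104, 93, 90, 90, 91, 90, 91, 91, 90]
112 [78, 77, 78, 73, 56, 52, 81, 115, 121, 121, 121, 122, 123, 123, 124, 124, 124, 124, 124, 123, 124, 123, 122, 120, 119, 119, 117, 116, 113, 99, 88, 86, 87, 88, 88, 89, 89, 89]
125 [88, 88, 87, 74, 55, 64, 97, 118, 121, 121, 122, 122, 124, 123, 124, 123, 123, 123, 124, 124, 123, 122, 121, 121, 120, 118, 117, 115, 107, 94, 91, 90, 89, 91, 91, 90, 90, 90]
30 [91, 92, 92, 92, 89, 74, 48, 29, 30, 33, 49, 67, 74, 73, 74, 72, 73, 74, 74, 74, 73, 74, 73, 74, 73, 77, 100, 118, 121, 121, 122, 124, 125, 124]
50 [98, 97, 97, 96, 95, 78, 50, 32, 30, 33, 50, 67, 74, 73, 72, 73, 73, 73, 74, 74, 73, 74, 74, 73, 74, 78, 103, 134, 142, 140, 140, 141, 140, 141]
75 [91, 92, 93, 93, 88, 68, 41, 30, 31, 35, 51, 70, 73, 73, 73, 72, 72, 73, 73, 72, 72, 73, 72, 72, 72, 82, 109, 128, 132, 132, 132, 132, 132, 131]
tipL [0.244  0.0838]
ridge [0.2423 0.0979]
ridgefar [0.2423 0.1255]
```

Call:
play_rows(
  rows=[
    [100,[0,0,-0.01],[0,0,0]],
    [100,[0,0,-0.02],[0,0,0]],
    [100,[0,0,-0.03],[0,0,0]],
    [100,[0,0,-0.04],[0,0,0]],
    [100,[0,0,-0.045],[0,0,0]],
    [100,[0,0,-0.048],[0,0,0]],
    [100,[0,0,-0.049],[0,0,0]],
    [100,[0,0,-0.0498],[0,0,0]],
    [100,[0,0,-0.0506],[0,0,0]],
    [100,[0,0,-0.0514],[0,0,0]],
  ],
)

```text
time: 11.5
eef_pos: [0.5148, 0.1557, 0.0603]
tcp_rot: [0.476, 0.523, -0.476, 0.523]
contact_force: [-0.5, 0.3, 1.1]
opening: 1.004
```

```bash
python3 -c "from h import *;track()"
```

```text
t 11.50 hand 0.2970 -0.0007 z 0.0603 {'blue': (0.2479, 25, 125), 'green': (0.2382, 118, 115)} F 0.32
```

Call:
play_rows(
  rows=[
    [100,[0,0,-0.0008],[0,0,0]],
    [100,[0,0,-0.0016],[0,0,0]],
    [100,[0,0,-0.0024],[0,0,0]],
    [100,[0,0,-0.0032],[0,0,0]],
    [100,[0,0,-0.004],[0,0,0]],
    [100,[0,0,-0.0048],[0,0,0]],
    [100,[0,0,-0.0056],[0,0,0]],
    [100,[0,0,-0.0064],[0,0,0]],
    [100,[0,0,-0.0072],[0,0,0]],
    [100,[0,0,-0.008],[0,0,0]],
  ],
)

```text
time: 12.38
eef_pos: [0.5146, 0.1582, 0.0603]
tcp_rot: [0.476, 0.523, -0.476, 0.523]
contact_force: [-0.7, -0.3, 0.8]
opening: 1.0
```

```bash
python3 -c "from h import *;track()"
```

```text
t 12.38 hand 0.2995 -0.0007 z 0.0603 {'blue': (0.2493, 11, 125), 'green': (0.2382, 118, 115)} F -0.18
```

Call:
play_rows(
  rows=[
    [100,[0,0,-0.0008],[0,0,0]],
    [100,[0,0,-0.0016],[0,0,0]],
    [100,[0,0,-0.0024],[0,0,0]],
    [100,[0,0,-0.0032],[0,0,0]],
    [100,[0,0,-0.004],[0,0,0]],
    [100,[0,0,-0.0048],[0,0,0]],
    [100,[0,0,-0.0056],[0,0,0]],
  ],
)

```text
time: 13.02
eef_pos: [0.5144, 0.1598, 0.0603]
tcp_rot: [0.476, 0.523, -0.476, 0.523]
contact_force: [-0.3, 0.5, -0.2]
opening: 1.0
```

```bash
python3 -c "from h import *;track()"
```

```text
t 13.02 hand 0.3011 -0.0008 z 0.0603 {'blue': (0.25, 5, 125), 'green': (0.2382, 118, 115)} F 0.52
```

Call:
play_rows(
  rows=[
    [100,[0,0,-0.0008],[0,0,0]],
    [100,[0,0,-0.0016],[0,0,0]],
    [100,[0,0,-0.0024],[0,0,0]],
    [100,[0,0,-0.0032],[0,0,0]],
    [100,[0,0,-0.004],[0,0,0]],
    [100,[0,0,-0.0048],[0,0,0]],
    [100,[0,0,-0.0056],[0,0,0]],
  ],
)

```text
time: 13.65
eef_pos: [0.5143, 0.1615, 0.0603]
tcp_rot: [0.476, 0.523, -0.476, 0.523]
contact_force: [-0.2, -0.2, 0.1]
opening: 1.001
```

```bash
cat >> h.py <<'E'
def wtab():
    d=cams.read_camera("wrist"); g=d["color"].astype(int)
    f=lambda u,v,z:(wray(d,u,v,z)-C0)@E_
    r=g[112,:,2]; k=np.where(r[300:470]>105)[0]+300   # tab, bright
    m=(g[70,:,0]>60)&(g[70,:,0]<82)&(g[70,:,2]<60); q=np.where(m[300:470])[0]+300
    print("tab px",k.min(),k.max(),len(k),"ridge px",q.min(),q.max(),len(q),"tab %.4f ridge %.4f"%(f((k.min()+k.max())/2,112,.04),f((q.min()+q.max())/2,70,.044)))
    return d
E
python3 -c "
from h import *
track();wtab()"
```

```text
t 13.65 hand 0.3028 -0.0008 z 0.0603 {'blue': (0.2528, 5, 125), 'green': (0.2403, 119, 115)} F -0.18
tab px 396 416 21 ridge px 344 412 18 tab 0.2406 ridge 0.2576
```

Call:
play_rows(
  rows=[
    [100,[0,0,0.01],[0,0,0]],
    [100,[0,0,0.025],[0,0,0]],
    [100,[0,0,0.05],[0,0,0]],
    [100,[0,0,0.08],[0,0,0]],
    [100,[0,0,0.11],[0,0,0]],
    [100,[0,0,0.13],[0,0,0]],
    [100,[0,0,0.13],[0,0,0]],
    [100,[0,0,0.13],[0,0,0]],
    [100,[0,0,0.13],[0,0,0]],
    [100,[0,0,0.13],[0,0,0]],
  ],
)

```text
time: 14.58
eef_pos: [0.5179, 0.1228, 0.0603]
tcp_rot: [0.476, 0.523, -0.476, 0.523]
contact_force: [-1.0, 0.1, 0.3]
opening: 1.004
```

Call:
play_rows(
  rows=[
    [100,[0,0,0],[0,0,0]],
    [100,[0,0,0],[0,0,0]],
    [100,[0,0,0],[0,0,0]],
    [100,[0,0,0],[0,0,0]],
    [100,[0,0,0],[0,0,0]],
    [100,[0,0,0],[0,0,0]],
    [100,[0,0,0],[0,0,0]],
    [100,[0,0,0],[0,0,0]],
    [100,[0,0,0],[0,0,0]],
    [100,[0,0,0],[0,0,0]],
  ],
)

```text
time: 15.42
eef_pos: [0.518, 0.1226, 0.0603]
tcp_rot: [0.476, 0.523, -0.476, 0.523]
contact_force: [-0.6, -0.6, 0.6]
opening: 1.001
```

```bash
sed -i 's/q=np.where(m\[300:470\])\[0\]+300/q=np.where(cv2.morphologyEx(m[None].astype(np.uint8),cv2.MORPH_OPEN,np.ones((1,9)))[0]>0)[0]; q=q[q>200]/' h.py; python3 -c "
from h import *
track();d=wtab();cv2.imwrite('pics/w5.png',cv2.resize(d['color'][0:180,220:460,::-1],None,fx=3,fy=3,interpolation=cv2.INTER_CUBIC))"
```

```text
t 15.42 hand 0.2638 -0.0008 z 0.0603 {'red': (0.2422, 122, 126), 'blue': (0.2428, 120, 125), 'green': (0.2423, 118, 115)} F -0.57
tab px 318 339 22 ridge px 323 337 15 tab 0.2422 ridge 0.2423
```

View pics/w5.png

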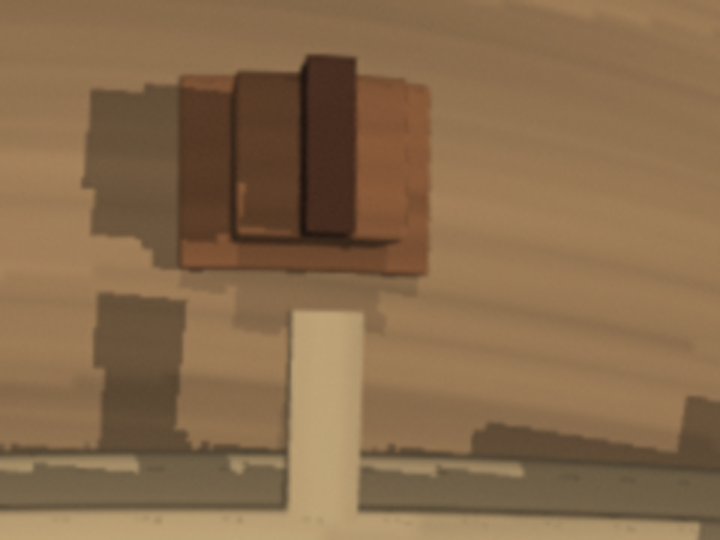

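The tab (crop 290-362) is centred under the ridge (303-355), within about a millimetre. I'll lift the hand straight up.

Call:
play_rows(
  rows=[
    [100,[-0.03,0,0],[0,0,0]],
    [100,[-0.08,0,0],[0,0,0]],
    [100,[-0.14,0,0],[0,0,0]],
    [100,[-0.21,0,0],[0,0,0]],
    [100,[-0.28,0,0],[0,0,0]],
    [100,[-0.35,0,0],[0,0,0]],
    [100,[-0.42,0,0],[0,0,0]],
    [100,[-0.46,0,0],[0,0,0]],
    [100,[-0.48,0,0],[0,0,0]],
    [100,[-0.48,0,0],[0,0,0]],
  ],
)

```text
time: 16.35
eef_pos: [0.5188, 0.1227, 0.2061]
tcp_rot: [0.477, 0.522, -0.475, 0.524]
contact_force: [1.1, 0.0, 0.4]
opening: 1.003
```

Call:
play_rows(
  rows=[
    [100,[0,0,0],[0,0,0]],
    [100,[0,0,0],[0,0,0]],
    [100,[0,0,0],[0,0,0]],
    [100,[0,0,0],[0,0,0]],
    [100,[0,0,0],[0,0,0]],
    [100,[0,0,0],[0,0,0]],
    [100,[0,0,0],[0,0,0]],
    [100,[0,0,0],[0,0,0]],
  ],
)

```text
time: 17.02
eef_pos: [0.5179, 0.1226, 0.2042]
tcp_rot: [0.476, 0.523, -0.476, 0.523]
contact_force: [0.1, 0.8, -0.1]
opening: 1.0
```

```bash
python3 -c "
from h import *
track('pics/top9.png');d=cams.read_camera('wrist');cv2.imwrite('pics/w9.png',d['color'][:,:,::-1])"
```

```text
t 17.02 hand 0.2638 -0.0008 z 0.2042 {'green': (0.2423, 118, 115)} F 0.8
```

View pics/w9.png

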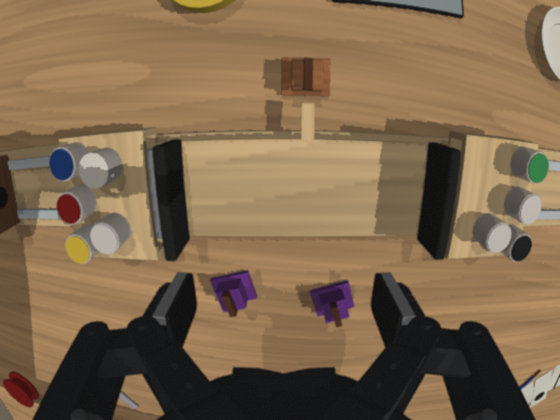

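The tab (308,103) stands level with the ridge (308,75). The trolley has not moved (0.2423 m at both readings, 1.6 s apart), and the hand is clear at 0.20 m.

```bash
python3 -c "
from plant import ctrl
print(ctrl.sign_off())"
```

```text
the job is handed in; nothing more can be done
None
```

The trolley's pointer tab stands level with the ridge of the wooden mark post, the hand is lifted clear, and the job is handed in at about 17 s.

**What I did:** I pushed the front pad once with a slow hand. The trolley ran at an average of about 0.076 m/s between pictures and coasted to roughly 4 mm short. A creeping push on the same pad closed the gap. Braking on the rear pad was not needed.

**Last checks:**
- **Alignment:** the wrist camera put the tab at 0.2422 m and the ridge at 0.2423 m, and the final picture agreed. From the first picture alone I had estimated the ridge at 0.2429 m, so the two measurements differ by under 1 mm.
- **At rest:** the one pot still visible to the top camera read 0.2423 m before and after the hand was withdrawn, 1.6 s apart.
- **Hand:** it was clear at 0.20 m height, and force readings stayed at noise level (about 1 N) throughout.
- **End stop:** the trolley stopped about 11 cm short of it.
- **Tape, phone and palette:** the arm stayed away from them, but I did not measure their positions again afterwards.

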